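# Hold the reference cell in the light path

## Task

Carry the grey caddy by its black handle, level and with both cells standing in it, from the left of the bench to the blue parking mat, and set it down centred on the mat and lined up with it. Then take out the clear, blue-capped cell, gripping it by its two white frosted sides only and never touching its clear windows, and hold it upright in the middle of the gap of the light bench, windows facing lamp and lens, so that the light path runs through the middle of the windows. The program finishes while still holding the cell there, free of everything but the gripper; leave the amber cell standing in the caddy, do not bump the light bench, and leave the other things on the bench alone.

Things in the scene. Friction and masses are not known exactly. Their poses are not given: they have to be found in the camera images.
- caddy: Loose grey open tray, 200 (x) by 80 (y) by 16 mm high, walls and floor 4 mm thick, about 0.5 kg with the cells. Origin: centre of its underside, z up. Starts on the left (+y) part of the surface. A black handle plate stands in its middle; one cell stands on each side of it, about 68 mm from the centre along the tray's x; which cell is at which end varies.
- caddy_handle (a point): Point inside the caddy's handle at which to grip it, 70 mm above the caddy's underside. The handle plate is 36 mm long along the caddy's x, 14 mm thick along its y, and its top is 85 mm above the underside: grip it from above across its thickness (fingers closing along the caddy's y). Axes as the caddy.
- mat: Fixed blue parking mat with a white border line, 230 (its x) by 110 (its y) by 2 mm thick, lying on the surface. Origin: centre of its underside. The caddy belongs centred on it, long side along long side (either way round).
- cell_center (a point): Centre (half-way up) of the clear cell with the blue cap: a loose upright block 30 (x) by 26 (y) by 70 mm high, 0.1 kg, standing on the caddy's floor (centre 39 mm above the caddy's underside), yaw within 0.6 rad of the caddy's. Its y axis passes square through the two white frosted sides (26 mm apart): grip there, fingers closing along y. Its x axis passes through the two clear windows. z up.
- cell: The same clear cell, blue cap; origin at the centre of its underside, axes as point cell_center.
- cell_windows: The clear glass of that cell, part of it; not to be touched. Origin and axes as body cell. The windows, on the +x and -x sides, are 20 mm wide, 63 mm high, and stand 2 mm proud of the edges of the frosted plates (26 mm wide, 3 mm thick); the cell is the same on both sides.
- amber_cell_center (a point): Centre of the other cell, same size and shape but amber glass and an orange cap, standing at the other end of the caddy. It stays in the caddy, upright.
- light_bench: Fixed light bench: a dark base 90 (its x) by 290 (its y) by 18 mm high, on it a black lamp housing at -y and a white camera with a black lens at +y, both on posts, looking at one another along y. The housings are 50 mm wide, their tops 110 mm above the surface; the free gap between them is 100 mm along y. Origin: centre of the underside.
- light_path (a point): Point on the light path (a faint yellow beam 7 mm thick) in the middle of the gap between lamp and lens, 85 mm above the surface. The light runs along its y axis; x is across, z up. The centre of the cell belongs here, with the cell's x axis along this y (either way round).
- board: Loose green circuit board lying flat, 100 by 160 mm, 14 mm high, beyond the mat; leave alone.
- spool: Loose metal solder spool, 56 mm across, 42 mm high, right of the light bench; leave alone.
- bottle: Loose small bottle, 44 mm across, 100 mm high, at the far left; leave alone.
- screwdriver: Loose screwdriver, 160 mm long, lying beyond the light bench; leave alone.
- dish: Loose small white dish, 80 mm across, 30 mm high, near the robot on the right; leave alone.
Not all that is in view belongs to the job. What is shaped like the cell but green is not meant. What is shaped like the caddy but red is not meant.

How it is judged:
On the way, in this order (a step that is already met when the one before it is completed fails the run):
1. the caddy is lifted by the handle, clear of the surface, with both cells in it (height (world z) of caddy above 0.012 m and contact force between the fingers and caddy above 0.5 N and z of cell_center in the frame of caddy below 0.06 m and angle between amber_cell_center's own z axis and vertical below 0.1 rad and z of amber_cell_center in the frame of caddy between 0.025 and 0.045 m and x of amber_cell_center in the frame of caddy between -0.1 and 0.1 m and y of amber_cell_center in the frame of caddy between -0.04 and 0.04 m), for 0.2 s.
2. the caddy stands on the mat, let go, with both cells upright in it (horizontal distance between caddy and mat below 0.02 m and angle between the x axis of caddy and the x axis of mat, either way round below 0.18 rad and height (world z) of caddy below 0.007 m and angle between caddy's own z axis and vertical below 0.05 rad and contact force between the fingers and caddy below 0.1 N and angle between each of amber_cell_center, cell_center's own z axis and vertical below 0.1 rad and z of amber_cell_center in the frame of caddy between 0.025 and 0.045 m and x of amber_cell_center in the frame of caddy between -0.1 and 0.1 m and y of amber_cell_center in the frame of caddy between -0.04 and 0.04 m and z of cell_center in the frame of caddy below 0.045 m and horizontal distance between cell_center and caddy below 0.1 m), for 0.2 s.
3. the clear cell is lifted out of the caddy in the gripper (height (world z) of cell_center above 0.09 m and contact force between the fingers and cell above 1 N and contact force between cell and caddy below 0.05 N), for 0.2 s.
At the end, for the whole second after the job is handed in: Clear cell gripped (over 1 N) and still, touching neither bench nor caddy: within 7 mm sideways, 12 mm in height, 20 mm along the path from the light path point, upright to 0.1 rad, square to 0.15 rad; caddy let go on the mat within 20 mm, 0.18 rad, amber cell upright in it (contact force between the fingers and cell above 1 N and contact force between cell and light_bench below 0.05 N and contact force between cell and caddy below 0.05 N and height (world z) of cell_center above 0.06 m and x of cell_center in the frame of light_path between -0.007 and 0.007 m and y of cell_center in the frame of light_path between -0.02 and 0.02 m and z of cell_center in the frame of light_path between -0.012 and 0.012 m and angle between the x axis of cell_center and the y axis of light_path, either way round below 0.15 rad and angle between each of cell_center, amber_cell_center's own z axis and vertical below 0.1 rad and linear speed of cell below 0.02 m/s and horizontal distance between caddy and mat below 0.02 m and angle between the x axis of caddy and the x axis of mat, either way round below 0.18 rad and height (world z) of caddy below 0.007 m and angle between caddy's own z axis and vertical below 0.05 rad and contact force between the fingers and caddy below 0.1 N and z of amber_cell_center in the frame of caddy between 0.025 and 0.045 m and x of amber_cell_center in the frame of caddy between -0.1 and 0.1 m and y of amber_cell_center in the frame of caddy between -0.04 and 0.04 m); the arm keeps its last pose, push and grip.
It fails at once if a finger or the arm touches the clear windows (contact force between any of the fingers, the arm and cell_windows above 0.3 N).
It fails at once if the caddy is tipped more than 0.2 rad (angle between caddy's own z axis and vertical above 0.2 rad).
It fails at once if a cell is tipped more than 0.3 rad (angle between any of cell_center, amber_cell_center's own z axis and vertical above 0.3 rad).
It fails at once if the light bench is bumped (over 5 N) (contact force between light_bench and anything else above 5 N).
It fails at once if another thing on the bench is moved more than 20 mm (distance of any of board, spool, bottle, screwdriver, dish from where it was at the start of the episode above 0.02 m).
It also fails if it takes over 64 s, if anything falls off the work surface, if the arm or the gripper's body presses on something with over 40 N, if the wrist force passes 120 N, or if a joint passes its speed limit or range.

## Robot

A 7-joint arm with a two-finger parallel gripper is mounted at the origin on the work surface. World frame = base frame: x ahead of the robot, y to its left, z up, the work surface at z = 0. Lengths are in m, angles in rad, forces in N, time in s.
With the tool pointing down it reaches from about 0.4 to 0.85 m from the base axis. Payload 10.4 kg.
Tool frame: the origin (TCP) lies between the finger pads; the fingertips stand 22 mm ahead of it and the grasp point (between the pads) lies 3 mm ahead of it (r.finger_overhang is the z of the fingertips in the tool frame, in m); z points along the fingers, x is the direction in which the jaws open and shut, and the axes are right-handed (so a half turn about z gives the same grasp; the last joint's range is limited). The gripper opens to 85 mm and grips with 20 to 120 N. Pads are 22 mm wide; open, the fingers measure 114 mm over their backs; the gripper's body (76 mm by 85 mm) begins 54 mm behind the grasp point. The pads swing forward as they close: fully open they stand 13 mm farther back than shut.
Start: joints at [1.291, 0.332, -0.065, 1.46, 0.022, 1.35, -0.088], TCP at [0.159, -0.605, 0.253] pointing down, gripper open.
Joint ranges: [-2.6, 2.6], [-0.5, 2.12], [-1.47, 1.34], [0.16, 2.42], [-1.27, 4.41], [0.06, 2.06], [-2.6, 2.6]. Speed limits (rad/s): [2.22, 2.22, 2.79, 2.79, 3.14, 3.14, 3.14].

## Interface

Orientations are given as a unit quaternion [w, x, y, z].
In Python, from workcell import r gives the robot as it stands. The module is installed in compiled form; this text tells all that it offers.
- The arm moves only by the tool jog_arm, never from a script. Its argument "increments" is a list of rows, each a list of 2 entries, a list of its own where there are three numbers: the shift along the tool's x, y, z in m, then the turn, a rotation vector about the tool's x, y, z in degrees. In form: [[[tx, ty, tz], [wx, wy, wz]], ...]. A call has 1 to 12 rows; each row is the pose to reach, as a shift and turn from the pose measured when the call began, along the tool's axes at that moment; what a row does not reach only later rows make up. A row lasts 1/12 s, in which the tool goes at most 41.7 mm and 7.16 degrees, less where a joint would pass 70% of its speed; a pose out of reach is approached as far as the arm can. A call with a gripper value outside its range is refused whole. "grip" is the finger opening in m, from 0 to 0.0854, set as the call begins (left out, the last holds). The fingers move at their own pace and stop on an object; "newtons" is the grip in N (left out, the last holds). Time passes only in rows, so rows that repeat a pose let the fingers close. It gives the time, the measured TCP pose, the force and the opening at its end, in the units of the state.
- r.observe(): the state, without advancing time (a new reading comes with each control period).
- r.get_image(name): name is "scene" or "side" or "wrist"; returns a dict with "pixels" (384x512x3 uint8, red, green, blue), "fx", "fy", "cx", "cy" (pixels), "rvec" (rotation vector, rad) and "tvec" (3), from world to camera coordinates, as OpenCV has them. Camera axes: x right, y down, z forward; pixel columns grow to the right and rows downward; lengths in m; the calibration is good to about 2 mm. A picture is of the moment at which its call begins. There is no depth.
- r.sign_off(): hands the job in, once; it reports no verdict.
The state is a dict: "time_s": time; "q": joint angles; "dq": joint speeds; "tau": joint torques, N m; "tool_pos": TCP position; "ee_rot": TCP orientation; "contact_force": force on the tool from outside, world axes, zero at the start; "wrist_torque": the same for the moment, N m; "width": finger opening in m.
Only numpy, scipy, OpenCV 4.12 (cv2) and the standard library are available. Lean on these libraries where they do the work, as an engineer would, in place of code of your own. Each camera call takes 0.05 s, during which the arm holds its last target.

## Working session

There is one attempt and no reset: what is moved stays moved. The work goes in short steps, Python scripts to look and compute and a tool call to move; the robot and the scene stay as the last step left them, time stands still between calls to the robot, and variables do not carry over. Pictures are saved under pics/ and viewed, and the job is handed in when it is done.

Besides the shell and the picture viewer there is one more tool, called after "Call:" as name(argument=value, ...), one argument or row to a line, values as JSON. jog_arm: Moves the arm, as the interface text tells. Its arguments: {"type":"object","properties":{"increments":{"type":"array"},"grip":{"type":"number"},"newtons":{"type":"number"}},"required":["increments"]}

```bash
mkdir -p pics; cat > h.py <<'E'
import numpy as np, cv2
from workcell import r
from scipy.spatial.transform import Rotation as R
def snap(n,tag):
    im=r.get_image(n); cv2.imwrite(f'pics/{tag}.png',im['pixels'][:,:,::-1]); np.save(f'pics/{tag}.npy',im,allow_pickle=True); return im
def load(tag): return np.load(f'pics/{tag}.npy',allow_pickle=True).item()
def ray(im,u,v,z):
    M=R.from_rotvec(np.ravel(im['rvec'])).as_matrix(); t=np.ravel(im['tvec'])
    c=-M.T@t; d=M.T@np.array([(u-im['cx'])/im['fx'],(v-im['cy'])/im['fy'],1.])
    return c+d*(z-c[2])/d[2]
def proj(im,p):
    K=np.array([[im['fx'],0,im['cx']],[0,im['fy'],im['cy']],[0,0,1.]])
    return cv2.projectPoints(np.array(p,float).reshape(-1,3),np.ravel(im['rvec']),np.ravel(im['tvec']),K,None)[0].reshape(-1,2)
E
python3 - <<'E'
from h import *
for n in ['scene','side','wrist']:
    im=snap(n,n+'0'); M=R.from_rotvec(np.ravel(im['rvec'])).as_matrix(); print(n,-M.T@np.ravel(im['tvec']),M[2],im['fx'])
s=r.observe(); print(s); print(r.finger_overhang)
E
```

```text
scene [ 1.47656471 -0.41429705  0.97227112] [-0.70057457  0.30030273 -0.64731256] 445.50200023528953
side [-0.02196641  1.07296095  0.95368848] [ 0.35030539 -0.72671681 -0.59090509] 473.63254339709613
wrist [ 0.23832863 -0.58377975  0.37295699] [-0.30897698 -0.08045024 -0.9476608 ] 304.8207235218413
{'time_s': 0.15, 'q': array([ 1.29138804,  0.33272005, -0.064697  ,  1.46074566,  0.02162726,
        1.34988563, -0.08850352]), 'dq': array([-0.0004781 , -0.00359417, -0.00139933, -0.00174555, -0.00136588,
       -0.00065043,  0.00149169]), 'tau': array([ 8.43880680e-04, -6.25828028e+01,  4.90489835e-02, -3.91853678e+01,
        1.62225345e-02,  7.55041139e-03,  2.19230526e-05]), 'tool_pos': array([ 0.15867354, -0.60425948,  0.25270415]), 'ee_rot': array([-2.94935024e-04,  7.91836600e-01, -6.10732770e-01, -4.41905751e-04]), 'contact_force': array([-1.00800586, -0.65269837,  0.55034669]), 'wrist_torque': array([ 0.02015281, -0.07300659, -0.022892  ]), 'width': 0.0853823187726855}
0.022
```

View pics/scene0.png

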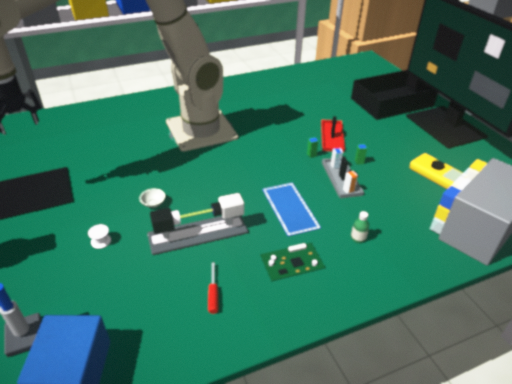

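View pics/side0.png

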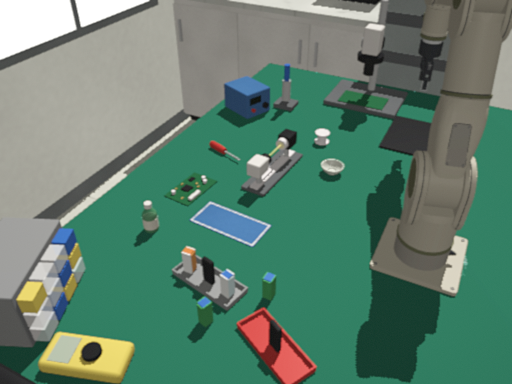

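View pics/wrist0.png

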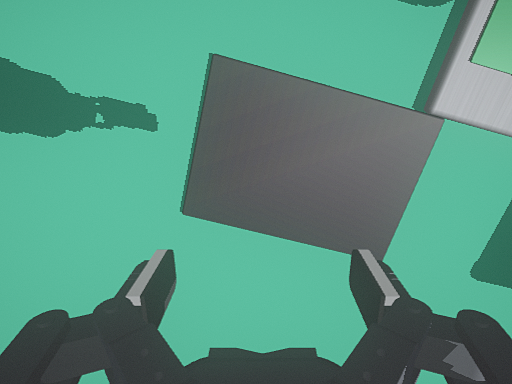

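The scene view shows the mat at about (291,208), the caddy at (343,175) with its handle at (345,160), and the light bench at (198,225). In the side view they are at (230,223), (209,283) and (273,165). The blue-capped clear cell is on the robot side of the handle. Next I'll enlarge both views to measure.

```bash
python3 - <<'E'
from h import *
def crop(tag,x,y,w,h,k):
    i=load(tag)['pixels'][y:y+h,x:x+w,::-1]; cv2.imwrite(f'pics/{tag}_c{x}.png',cv2.resize(i,None,fx=k,fy=k,interpolation=cv2.INTER_CUBIC))
crop('side0',160,190,130,100+20,6); crop('scene0',290,110,100,95,6); crop('scene0',140,180,115,75,6);crop('side0',230,120,80,75,7)
E
```

```text
(no output)
```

View pics/side0_c160.png

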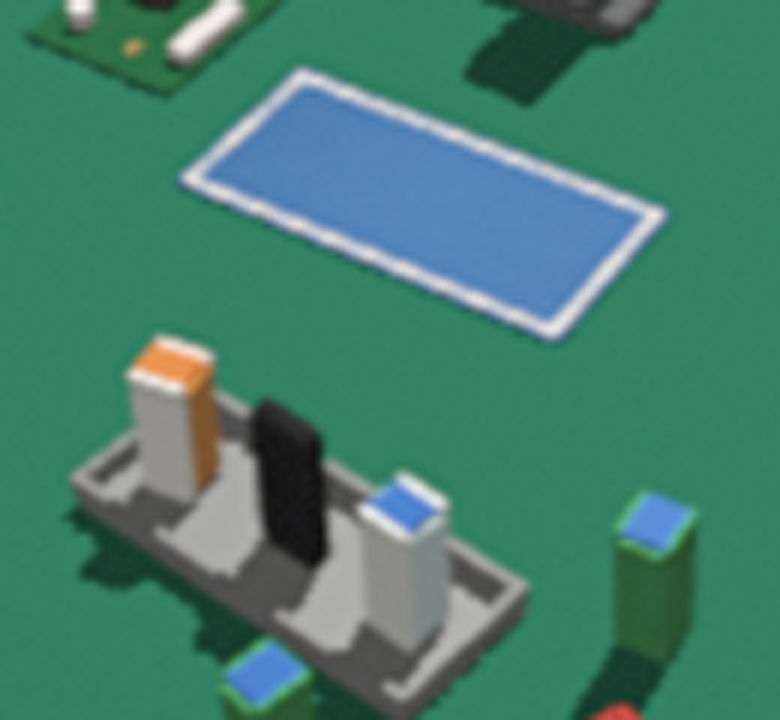

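View pics/scene0_c290.png

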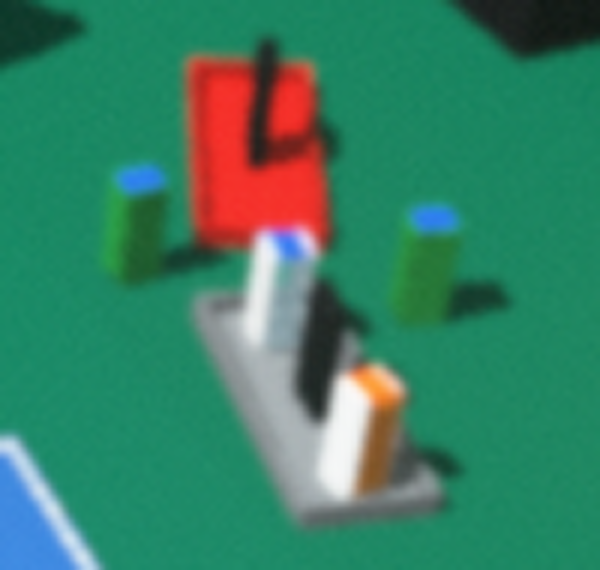

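View pics/scene0_c140.png

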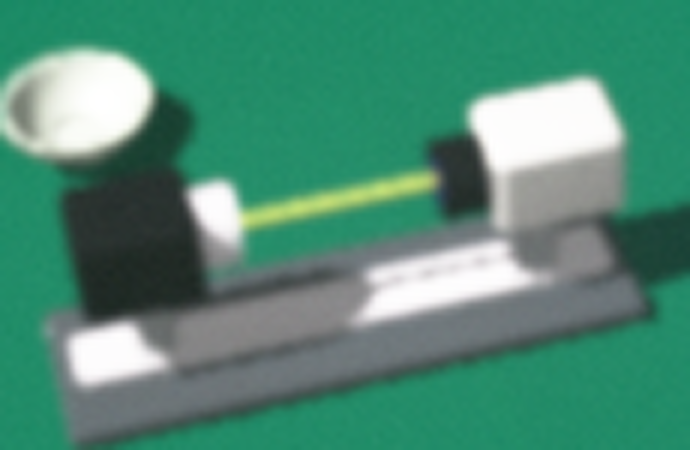

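View pics/side0_c230.png

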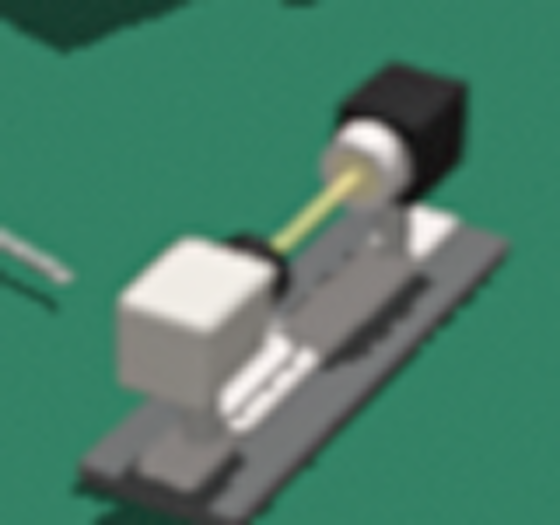

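```bash
python3 - <<'E'
from h import *
np.set_printoptions(precision=4,suppress=True)
S=load('side0');C=load('scene0')
def P(im,x0,y0,k,pts,z): return np.array([ray(im,(x+.5)/k-.5+x0,(y+.5)/k-.5+y0,z)[:2] for x,y in pts])
mm=lambda *a:P(*a)
for n,im in (('side',S),('scene',C)):
    p=im['pixels'].astype(int); rr,g,b=p[...,0],p[...,1],p[...,2]
    hsv=cv2.cvtColor(im['pixels'],cv2.COLOR_RGB2HSV)
    m=((hsv[...,0]>100)&(hsv[...,0]<118)&(hsv[...,1]>110)&(hsv[...,2]>100)).astype(np.uint8)
    cs=[c for c in cv2.findContours(m,0,2)[0] if 200<cv2.contourArea(c)]
    for c in cs:
        x=cv2.boundingRect(c)
        w=np.array([ray(im,u,v,.002)[:2] for u,v in c[:,0]]).astype(np.float32)
        print(n,x,cv2.minAreaRect(w))
print('mat corners side',P(S,160,190,6,[(180,180),(303,68),(667,213),(553,342)],.002).mean(0))
for z,pts in ((.016,[(72,480),(212,385),(527,587),(400,695)]),):
    print('caddy side',P(S,160,190,6,pts,z))
print('caddy scene',P(C,290,110,6,[(195,300),(300,510),(440,490)],.016))
print('handle top side',P(S,160,190,6,[(253,408),(272,400),(322,437),(302,450)],.085).mean(0),P(S,160,190,6,[(253,408),(272,400),(322,437),(302,450)],.085))
print('clear cap side',P(S,160,190,6,[(360,505),(403,472),(448,503),(407,540)],.074))
print('amber cap side',P(S,160,190,6,[(128,373),(163,337),(214,353),(182,393)],.074))
print('clear cap scene',P(C,290,110,6,[(257,235),(305,228),(318,252),(275,262)],.074))
print('amber cap scene',P(C,290,110,6,[(340,372),(380,362),(407,392),(358,405)],.074))
print('beam scene',P(C,140,180,6,[(245,219),(438,181)],.085))
print('beam side',P(S,230,120,7,[(275,248),(358,175)],.085))
print('bench base scene near corners', P(C,140,180,6,[(60,320),(72,438),(650,310),(605,215)],.018))
print('bench base side', P(S,230,120,7,[(80,468),(510,243),(245,522)],.018))
print('cam top side',P(S,230,120,7,[(120,300),(192,238),(278,268),(205,330)],.110))
print('cam top scene',P(C,140,180,6,[(470,105),(592,77),(623,130),(492,158)],.110))
E
```

```text
side (52, 228, 24, 27) ((0.9450693130493164, 0.40926289558410645), (0.07069998234510422, 0.10743637382984161), 23.019481658935547)
side (195, 205, 71, 38) ((0.5514306426048279, 0.12116803973913193), (0.08656574785709381, 0.20788808166980743), 85.53546905517578)
side (225, 77, 44, 20) ((0.9673900008201599, -0.7835276126861572), (0.14675600826740265, 0.17851953208446503), 66.83700561523438)
scene (18, 315, 83, 69) ((0.7859247326850891, -0.6009508371353149), (0.14635147154331207, 0.17545807361602783), 67.4911117553711)
scene (440, 187, 20, 22) ((0.7040655016899109, 0.6364877223968506), (0.040501147508621216, 0.11549520492553711), 31.43180274963379)
scene (267, 186, 49, 46) ((0.5516157150268555, 0.12207281589508057), (0.08904647082090378, 0.20828312635421753), 85.56134033203125)
scene (116, 0, 34, 14) ((-1.5939059257507324, 0.044021278619766235), (0.1760912388563156, 0.2749987840652466), 89.02645874023438)
mat corners side [0.5511 0.1216]
caddy side [[0.5873 0.3752]
 [0.5639 0.2962]
 [0.3755 0.3399]
 [0.3954 0.4153]]
caddy scene [[0.3815 0.3368]
 [0.5726 0.2933]
 [0.5873 0.3742]]
handle 
[... 192 characters left out ...]
 [[0.5647 0.3544]
 [0.5637 0.3284]
 [0.5378 0.3269]
 [0.5367 0.3543]]
clear cap scene [[0.4056 0.357 ]
 [0.41   0.3869]
 [0.4338 0.381 ]
 [0.433  0.3527]]
amber cap scene [[0.5359 0.3318]
 [0.5365 0.3571]
 [0.5648 0.3561]
 [0.5644 0.3252]]
beam scene [[ 0.5463 -0.2326]
 [ 0.5559 -0.1384]]
beam side [[ 0.5545 -0.1608]
 [ 0.5466 -0.2411]]
bench base scene near corners [[ 0.5113 -0.3234]
 [ 0.5898 -0.3358]
 [ 0.6154 -0.0508]
 [ 0.5434 -0.0461]]
bench base side [[ 0.5981 -0.0389]
 [ 0.4908 -0.316 ]
 [ 0.5093 -0.036 ]]
cam top side [[ 0.5826 -0.053 ]
 [ 0.5769 -0.1155]
 [ 0.5292 -0.1103]
 [ 0.5365 -0.0485]]
cam top scene [[ 0.536  -0.1138]
 [ 0.539  -0.0508]
 [ 0.5813 -0.0514]
 [ 0.5763 -0.117 ]]
```

```bash
cat >> h.py <<'E'
def yawpose(p,yaw):
    return np.array(p,float), R.from_euler('z',np.deg2rad(yaw))*R.from_quat([1,0,0,0])  # tool x at yaw, z down
def cur():
    s=r.observe(); q=s['ee_rot']; return np.array(s['tool_pos']),R.from_quat([q[1],q[2],q[3],q[0]]),s
def go(p,yaw,fr):
    p0,R0,s=cur(); p1,R1=yawpose(p,yaw)
    t=R0.inv().apply(p1-p0); w=(R0.inv()*R1).as_rotvec(degrees=True)
    print('t',np.round(s['time_s'],2),'pos',np.round(p0,4),'yaw',np.round(yawof(R0),2),'F',np.round(s['contact_force'],1),'w',round(s['width'],4))
    print('shift',np.round(t,4),'turn',np.round(w,2),'dist',np.round(np.linalg.norm(t),3))
    print('['+','.join('[[%.3f,%.3f,%.3f],[%.1f,%.1f,%.1f]]'%(*(f*t),*(f*w)) for f in fr)+']')
def yawof(R0): x=R0.apply([1,0,0]); return np.rad2deg(np.arctan2(x[1],x[0]))
lin=lambda n:[(i+1)/n for i in range(n)]
def sm(n): return [ (lambda s:s*s*(3-2*s))((i+1)/n) for i in range(n)]
E
python3 - <<'E'
from h import *
go([.45,-.22,.30],7,lin(12))
E
```

```text
t 0.15 pos [ 0.1587 -0.6043  0.2527] yaw -75.29 F [-1.  -0.7  0.6] w 0.0854
shift [-0.2977 -0.3794 -0.047 ] turn [-4.000e-02  5.000e-02 -8.229e+01] dist 0.485
[[[-0.025,-0.032,-0.004],[-0.0,0.0,-6.9]],[[-0.050,-0.063,-0.008],[-0.0,0.0,-13.7]],[[-0.074,-0.095,-0.012],[-0.0,0.0,-20.6]],[[-0.099,-0.126,-0.016],[-0.0,0.0,-27.4]],[[-0.124,-0.158,-0.020],[-0.0,0.0,-34.3]],[[-0.149,-0.190,-0.024],[-0.0,0.0,-41.1]],[[-0.174,-0.221,-0.027],[-0.0,0.0,-48.0]],[[-0.198,-0.253,-0.031],[-0.0,0.0,-54.9]],[[-0.223,-0.285,-0.035],[-0.0,0.0,-61.7]],[[-0.248,-0.316,-0.039],[-0.0,0.0,-68.6]],[[-0.273,-0.348,-0.043],[-0.0,0.0,-75.4]],[[-0.298,-0.379,-0.047],[-0.0,0.1,-82.3]]]
```

Call:
jog_arm(
  increments=[
    [[-0.025,-0.032,-0.004],[0,0,-6.9]],
    [[-0.05,-0.063,-0.008],[0,0,-13.7]],
    [[-0.074,-0.095,-0.012],[0,0,-20.6]],
    [[-0.099,-0.126,-0.016],[0,0,-27.4]],
    [[-0.124,-0.158,-0.02],[0,0,-34.3]],
    [[-0.149,-0.19,-0.024],[0,0,-41.1]],
    [[-0.174,-0.221,-0.027],[0,0,-48]],
    [[-0.198,-0.253,-0.031],[0,0,-54.9]],
    [[-0.223,-0.285,-0.035],[0,0,-61.7]],
    [[-0.248,-0.316,-0.039],[0,0,-68.6]],
    [[-0.273,-0.348,-0.043],[0,0,-75.4]],
    [[-0.298,-0.379,-0.047],[0,0,-82.3]],
  ],
  grip=0.06,
)

```text
time_s: 1.15
tool_pos: [0.4503, -0.2179, 0.3003]
ee_rot: [-0.0, 0.998, 0.064, -0.0]
contact_force: [0.8, -0.6, 0.4]
width: 0.06
```

```bash
python3 - <<'E'
from h import *
snap('wrist','w1'); 
go([.47,.30,.28],77,lin(13))
E
```

```text
t 1.2 pos [ 0.4549 -0.2102  0.3013] yaw 8.42 F [2.1 7.4 0.1] w 0.06
shift [ 0.0895 -0.5025  0.0228] turn [-1.000e-02 -2.500e-01 -6.858e+01] dist 0.511
[[[0.007,-0.039,0.002],[-0.0,-0.0,-5.3]],[[0.014,-0.077,0.004],[-0.0,-0.0,-10.6]],[[0.021,-0.116,0.005],[-0.0,-0.1,-15.8]],[[0.028,-0.155,0.007],[-0.0,-0.1,-21.1]],[[0.034,-0.193,0.009],[-0.0,-0.1,-26.4]],[[0.041,-0.232,0.011],[-0.0,-0.1,-31.7]],[[0.048,-0.271,0.012],[-0.0,-0.1,-36.9]],[[0.055,-0.309,0.014],[-0.0,-0.2,-42.2]],[[0.062,-0.348,0.016],[-0.0,-0.2,-47.5]],[[0.069,-0.387,0.018],[-0.0,-0.2,-52.8]],[[0.076,-0.425,0.019],[-0.0,-0.2,-58.0]],[[0.083,-0.464,0.021],[-0.0,-0.2,-63.3]],[[0.090,-0.502,0.023],[-0.0,-0.2,-68.6]]]
```

View pics/w1.png

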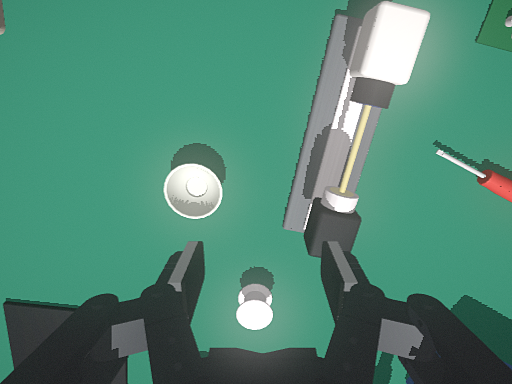

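The wrist view shows the whole light bench. The beam runs from (368,106) at the lens to (344,191) at the lamp, with the base corner at about (285,228).

```bash
python3 - <<'E'
from h import *
im=load('w1')
for p,z in (((368,106),.085),((344,191),.085),((285,228),.018),((306,232),.018),((340,12),.018)): print(p,ray(im,*p,z)[:2].round(4))
hsv=cv2.cvtColor(im['pixels'],cv2.COLOR_RGB2HSV); m=(hsv[...,0]>20)&(hsv[...,0]<35)&(hsv[...,1]>70); m[:95]=0;m[200:]=0;m[:,:330]=0;m[:,400:]=0
v,u=np.nonzero(m); w=np.array([ray(im,a,b,.085)[:2] for a,b in zip(u,v)])
print(len(u),u.min(),u.max(),v.min(),v.max()); c=w.mean(0); d=np.linalg.svd(w-c)[2][0]; print(c,np.rad2deg(np.arctan2(d[1],d[0])),w.min(0),w.max(0))
E
```

```text
(368, 106) [ 0.5537 -0.1404]
(344, 191) [ 0.5488 -0.2372]
(285, 228) [ 0.4975 -0.3239]
(306, 232) [ 0.5289 -0.3263]
(340, 12) [ 0.5188 -0.042 ]
45 339 370 106 192
[ 0.54634071 -0.22386575] -94.5986787910929 [ 0.54274146 -0.2386622 ] [ 0.55580191 -0.14012518]
```

Call:
jog_arm(
  increments=[
    [[0.007,-0.039,0.002],[0,0,-6]],
    [[0.014,-0.077,0.004],[0,0,-12]],
    [[0.021,-0.116,0.005],[0,0,-18]],
    [[0.028,-0.155,0.007],[0,0,-24]],
    [[0.035,-0.193,0.009],[0,0,-30]],
    [[0.041,-0.232,0.011],[0,0,-36]],
    [[0.048,-0.271,0.012],[0,0,-42]],
    [[0.055,-0.309,0.014],[0,0,-48]],
    [[0.062,-0.348,0.016],[0,0,-54]],
    [[0.069,-0.387,0.018],[0,0,-60]],
    [[0.076,-0.42,0.02],[0,0,-66]],
    [[0.08,-0.44,0.02],[0,0,-68.6]],
  ],
)

```text
time_s: 2.2
tool_pos: [0.4686, 0.2405, 0.2824]
ee_rot: [-0.001, 0.78, 0.626, 0.002]
contact_force: [0.8, 0.1, 0.0]
width: 0.0603
```

```bash
python3 - <<'E'
from h import *
snap('wrist','w2'); go([.482,.357,.2],77.3,lin(4))
E
```

```text
t 2.25 pos [0.4681 0.2431 0.2825] yaw 77.74 F [-2.8  0.2  0.5] w 0.0599
shift [ 0.1137 -0.0107  0.0831] turn [ 0.05 -0.35  0.44] dist 0.141
[[[0.028,-0.003,0.021],[0.0,-0.1,0.1]],[[0.057,-0.005,0.042],[0.0,-0.2,0.2]],[[0.085,-0.008,0.062],[0.0,-0.3,0.3]],[[0.114,-0.011,0.083],[0.1,-0.3,0.4]]]
```

View pics/w2.png

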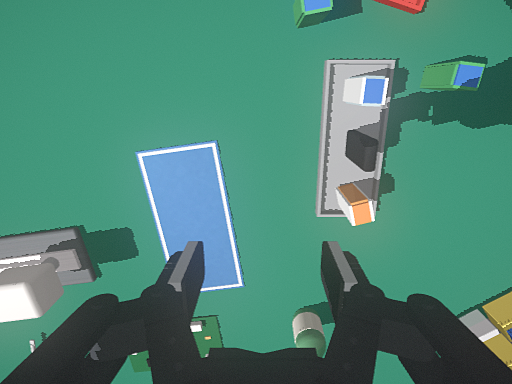

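The wrist view shows the caddy between about (318,215), (325,60) and (396,60). The handle top is near (368,152), the clear cell's blue cap is at (374,90) with its frosted sides at left and right, and the mat is fully in view.

```bash
python3 - <<'E'
from h import *
im=load('w2')
cv2.imwrite('pics/w2c.png',cv2.resize(im['pixels'][50:230,300:410,::-1],None,fx=4,fy=4,interpolation=cv2.INTER_CUBIC)[:600])
for n,z,ps in (('rim',.016,[(326,60),(396,60),(318,215)]),('mat',.002,[(136,153),(215,141),(243,287)])):
    w=np.array([ray(im,*p,z)[:2] for p in ps]); print(n,w.round(4).tolist())
    d=[np.rad2deg(np.arctan2(*(w[i]-w[j])[::-1])) for i,j in ((0,1),(2,0),(1,2))]; print(np.round(d,1), (w[1]+w[2])/2)
E
```

```text
rim [[0.375, 0.3385], [0.3926, 0.4187], [0.5677, 0.2983]]
[-102.4  -11.8  145.5] [0.48017866 0.35850826]
mat [[0.4333, 0.0775], [0.4405, 0.1842], [0.6689, 0.167]]
[-93.9  20.8 175.7] [0.55469859 0.17558855]
```

View pics/w2c.png

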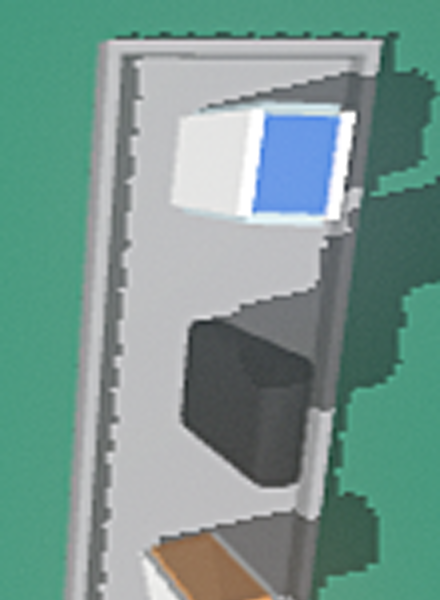

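Call:
jog_arm(
  increments=[
    [[0.028,-0.003,0.02],[0,0,0.2]],
    [[0.057,-0.005,0.04],[0,-0.2,0.2]],
    [[0.085,-0.008,0.05],[0,-0.3,0.4]],
    [[0.105,-0.01,0.06],[0,-0.3,0.4]],
    [[0.114,-0.011,0.06],[0,-0.3,0.4]],
    [[0.114,-0.011,0.06],[0,-0.3,0.4]],
  ],
)

```text
time_s: 2.75
tool_pos: [0.4807, 0.3588, 0.2226]
ee_rot: [-0.001, 0.78, 0.626, -0.0]
contact_force: [0.7, 0.8, -0.2]
width: 0.0602
```

```bash
python3 - <<'E'
from h import *
snap('wrist','w3'); go([.482,.357,.15],77.3,lin(4))
E
```

```text
t 2.8 pos [0.4814 0.3575 0.2233] yaw 77.41 F [-0.8 -0.3  0.3] w 0.06
shift [-0.0004  0.0007  0.0733] turn [ 0.01 -0.05  0.11] dist 0.073
[[[-0.000,0.000,0.018],[0.0,-0.0,0.0]],[[-0.000,0.000,0.037],[0.0,-0.0,0.1]],[[-0.000,0.000,0.055],[0.0,-0.0,0.1]],[[-0.000,0.001,0.073],[0.0,-0.1,0.1]]]
```

View pics/w3.png

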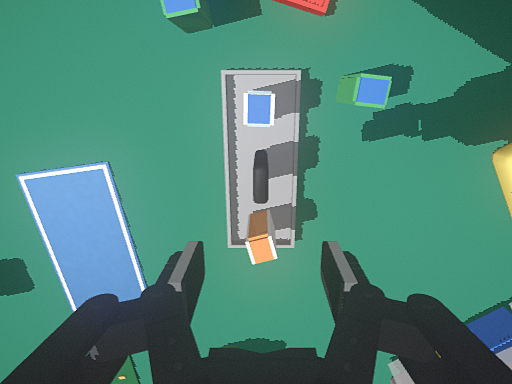

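Here the caddy sits straight under the gripper, with rim corners at (222,71), (301,70), (229,248) and (294,248). The handle at x≈261 lies midway between the fingers (203 and 322).

```bash
python3 - <<'E'
from h import *
im=load('w3')
w=np.array([ray(im,*p,.016)[:2] for p in [(222,70),(301,70),(229,248),(294,248)]]); print(w.round(4), w.mean(0))
print(np.rad2deg(np.arctan2(*(w[2]-w[0])[::-1])),np.rad2deg(np.arctan2(*(w[3]-w[1])[::-1])),np.rad2deg(np.arctan2(*(w[1]-w[0])[::-1])))
g=cv2.cvtColor(im['pixels'],cv2.COLOR_RGB2GRAY)
m=(g<75).astype(np.uint8); m[:, :245]=0;m[:,275:]=0;m[:140]=0;m[212:]=0
for y in range(145,210,4): print(y,np.nonzero(m[y])[0][[0,-1]] if m[y].any() else None,end=' ')
cv2.imwrite('pics/w3c.png',cv2.resize(im['pixels'][60:260,210:310,::-1],None,fx=3,fy=3,interpolation=cv2.INTER_CUBIC))
for yh in (.085,):
  for c in ([.481,.358],[.4815,.357]):
    a=np.deg2rad(-12.6); u=np.array([np.cos(a),np.sin(a)]);v=np.array([-u[1],u[0]])
    print(proj(im,[[*(np.array(c)+i*.018*u+j*.007*v),.085] for i,j in((1,1),(1,-1),(-1,-1),(-1,1))]).round(1).tolist())
E
```

```text
[[0.3753 0.3409]
 [0.3923 0.418 ]
 [0.5707 0.2979]
 [0.5877 0.3745]] [0.48150795 0.35781416]
-12.416650935199153 -12.557581744087582 77.55590737571366
145 None 149 None 153 [256 265] 157 [255 266] 161 [255 266] 165 [254 266] 169 [267 267] 173 [266 267] 177 [266 267] 181 [265 267] 185 [265 267] 189 [265 267] 193 [265 267] 197 [254 267] 201 [255 266] 205 None 209 None [[269.1, 204.8], [253.7, 204.7], [253.4, 166.0], [269.5, 166.1]]
[[268.2, 205.5], [252.7, 205.4], [252.4, 166.8], [268.5, 166.9]]
```

View pics/w3c.png

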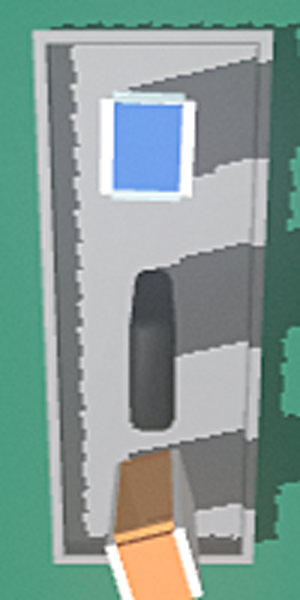

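Call:
jog_arm(
  increments=[
    [[0,0,0.02],[0,0,0]],
    [[0,0,0.045],[0,0,0]],
    [[0,0,0.07],[0,0,0]],
    [[0,0,0.095],[0,0,0]],
    [[0,0,0.115],[0,0,0]],
    [[0,0,0.13],[0,0,0]],
    [[0,0,0.142],[0,0,0]],
    [[0,0,0.149],[0,0,0]],
    [[0,0,0.15],[0,0,0]],
    [[0,0,0.15],[0,0,0]],
  ],
)

```text
time_s: 3.63
tool_pos: [0.4818, 0.3576, 0.0738]
ee_rot: [-0.0, 0.78, 0.625, 0.001]
contact_force: [0.4, -0.2, -1.3]
width: 0.0606
```

Call:
jog_arm(
  increments=[
    [[0,0,0],[0,0,0]],
    [[0,0,0],[0,0,0]],
    [[0,0,0],[0,0,0]],
    [[0,0,0],[0,0,0]],
    [[0,0,0],[0,0,0]],
    [[0,0,0],[0,0,0]],
    [[0,0,0],[0,0,0]],
    [[0,0,0],[0,0,0]],
  ],
  grip=0.005,
  newtons=60,
)

```text
time_s: 4.3
tool_pos: [0.482, 0.3575, 0.0742]
ee_rot: [0.0, 0.781, 0.625, 0.001]
contact_force: [-1.0, -3.3, 5.6]
width: 0.013
```

```bash
python3 - <<'E'
from h import *
snap('wrist','w4'); snap('side','s4'); go([.482,.357,.15],77.3,lin(1))
E
```

```text
t 4.4 pos [0.482  0.3576 0.0742] yaw 77.38 F [-1.1 -2.7  5.2] w 0.0131
shift [-0.0005  0.0002 -0.0758] turn [ 0.06 -0.07  0.08] dist 0.076
[[[-0.000,0.000,-0.076],[0.1,-0.1,0.1]]]
```

View pics/w4.png

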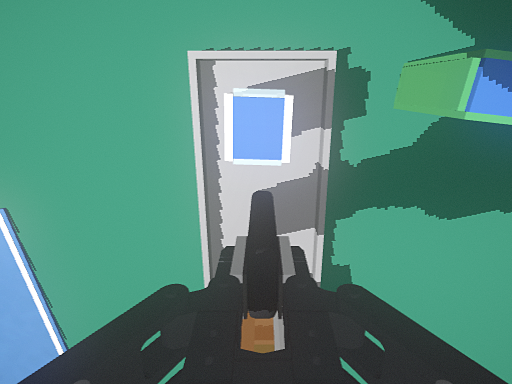

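View pics/s4.png

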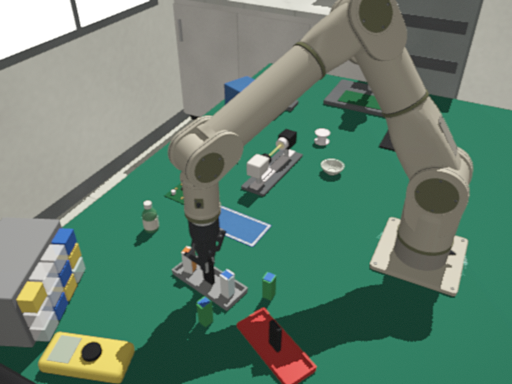

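The handle is held between the pads (opening 13 mm) and both cells are standing. Next I'll lift 95 mm gently, which also clears the green decoys.

Call:
jog_arm(
  increments=[
    [[0,0,-0.002],[0,0,0]],
    [[0,0,-0.006],[0,0,0]],
    [[0,0,-0.012],[0,0,0]],
    [[0,0,-0.02],[0,0,0]],
    [[0,0,-0.03],[0,0,0]],
    [[0,0,-0.042],[0,0,0]],
    [[0,0,-0.054],[0,0,0]],
    [[0,0,-0.066],[0,0,0]],
    [[0,0,-0.077],[0,0,0]],
    [[0,0,-0.086],[0,0,0]],
    [[0,0,-0.092],[0,0,0]],
    [[0,0,-0.095],[0,0,0]],
  ],
)

```text
time_s: 5.4
tool_pos: [0.4821, 0.3577, 0.1704]
ee_rot: [0.0, 0.781, 0.625, 0.001]
contact_force: [-0.5, 0.3, -5.8]
width: 0.0132
```

```bash
python3 - <<'E'
from h import *
snap('side','s5'); snap('wrist','w5'); go([.5515,.1218,.169],85.5,sm(24))
E
```

```text
t 5.5 pos [0.482  0.3575 0.1696] yaw 77.37 F [ 0.8 -0.2 -5.4] w 0.0132
shift [-0.2148  0.1193  0.0005] turn [ 0.09 -0.08 -8.13] dist 0.246
[[[-0.001,0.001,0.000],[0.0,-0.0,-0.0]],[[-0.004,0.002,0.000],[0.0,-0.0,-0.2]],[[-0.009,0.005,0.000],[0.0,-0.0,-0.3]],[[-0.016,0.009,0.000],[0.0,-0.0,-0.6]],[[-0.024,0.013,0.000],[0.0,-0.0,-0.9]],[[-0.034,0.019,0.000],[0.0,-0.0,-1.3]],[[-0.044,0.025,0.000],[0.0,-0.0,-1.7]],[[-0.056,0.031,0.000],[0.0,-0.0,-2.1]],[[-0.068,0.038,0.000],[0.0,-0.0,-2.6]],[[-0.081,0.045,0.000],[0.0,-0.0,-3.1]],[[-0.094,0.052,0.000],[0.0,-0.0,-3.6]],[[-0.107,0.060,0.000],[0.0,-0.0,-4.1]],[[-0.121,0.067,0.000],[0.0,-0.0,-4.6]],[[-0.134,0.074,0.000],[0.1,-0.1,-5.1]],[[-0.147,0.082,0.000],[0.1,-0.1,-5.6]],[[-0.159,0.088,0.000],[0.1,-0.1,-6.0]],[[-0.171,0.095,0.000],[0.1,-0.1,-6.5]],[[-0.181,0.101,0.000],[0.1,-0.1,-6.9]],[[-0.191,0.106,0.000],[0.1,-0.1,-7.2]],[[-0.199,0.110,0.000],[0.1,-0.1,-7.5]],[[-0.206,0.114,0.000],[0.1,-0.1,-7.8]],[[-0.211,0.117,0.000],[0.1,-0.1,-8.0]],[[-0.214,0.119,0.000],[0.1,-0.1,-8.1]],[[-0.215,0.119,0.000],[0.1,-0.1,-8.1]]]
```

View pics/s5.png

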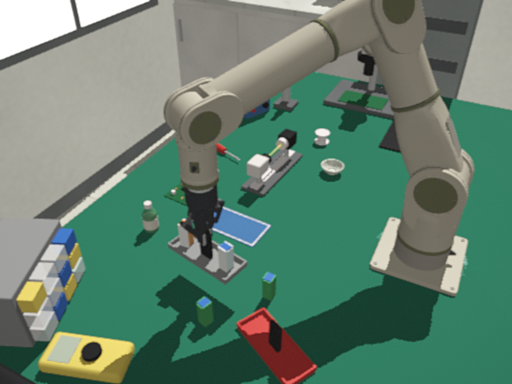

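View pics/w5.png

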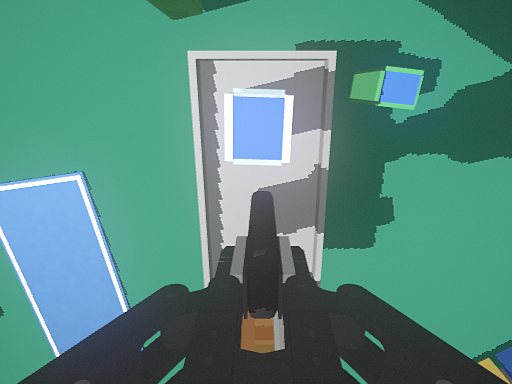

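The caddy is lifted level with the cells unmoved in it: the wrist view matches the one before the lift. Next I'll carry it in two ramped halves.

Call:
jog_arm(
  increments=[
    [[-0.002,0.001,0],[0,0,-0.1]],
    [[-0.008,0.004,0],[0,0,-0.3]],
    [[-0.017,0.009,0],[0,0,-0.6]],
    [[-0.028,0.015,0],[0,0,-1]],
    [[-0.04,0.022,0],[0,0,-1.5]],
    [[-0.053,0.03,0],[0,0,-2]],
    [[-0.067,0.037,0],[0,0,-2.5]],
    [[-0.079,0.044,0],[0,0,-3]],
    [[-0.09,0.05,0],[0,0,-3.4]],
    [[-0.099,0.055,0],[0,0,-3.7]],
    [[-0.105,0.058,0],[0,0,-4]],
    [[-0.107,0.06,0],[0,0,-4]],
  ],
)

```text
time_s: 6.5
tool_pos: [0.5176, 0.2382, 0.1693]
ee_rot: [0.0, 0.759, 0.651, 0.001]
contact_force: [-0.3, 0.6, -5.7]
width: 0.013
```

Call:
jog_arm(
  increments=[
    [[-0.002,0.001,0],[0,0,-0.1]],
    [[-0.008,0.004,0],[0,0,-0.3]],
    [[-0.017,0.009,0],[0,0,-0.6]],
    [[-0.028,0.015,0],[0,0,-1]],
    [[-0.04,0.022,0],[0,0,-1.5]],
    [[-0.053,0.028,0],[0,0,-2]],
    [[-0.067,0.034,0],[0,0,-2.5]],
    [[-0.079,0.04,0],[0,0,-3]],
    [[-0.09,0.045,0],[0,0,-3.4]],
    [[-0.099,0.049,0],[0,0,-3.7]],
    [[-0.105,0.051,0],[0,0,-4]],
    [[-0.107,0.051,0],[0,0,-4.1]],
  ],
)

```text
time_s: 7.5
tool_pos: [0.5522, 0.1233, 0.1691]
ee_rot: [0.0, 0.735, 0.678, 0.001]
contact_force: [0.5, 0.6, -4.7]
width: 0.0136
```

```bash
python3 - <<'E'
from h import *
snap('side','s6'); snap('wrist','w6');snap('scene','c6'); go([.5515,.1218,.079],85.5,sm(11))
E
```

```text
t 7.65 pos [0.5516 0.1253 0.1693] yaw 85.43 F [ 0.5  0.6 -5. ] w 0.0134
shift [-0.0036  0.0001  0.0903] turn [ 0.07 -0.05 -0.07] dist 0.09
[[[-0.000,0.000,0.002],[0.0,-0.0,-0.0]],[[-0.000,0.000,0.008],[0.0,-0.0,-0.0]],[[-0.001,0.000,0.016],[0.0,-0.0,-0.0]],[[-0.001,0.000,0.027],[0.0,-0.0,-0.0]],[[-0.002,0.000,0.039],[0.0,-0.0,-0.0]],[[-0.002,0.000,0.051],[0.0,-0.0,-0.0]],[[-0.002,0.000,0.063],[0.1,-0.0,-0.0]],[[-0.003,0.000,0.074],[0.1,-0.0,-0.1]],[[-0.003,0.000,0.082],[0.1,-0.0,-0.1]],[[-0.003,0.000,0.088],[0.1,-0.0,-0.1]],[[-0.004,0.000,0.090],[0.1,-0.0,-0.1]]]
```

View pics/w6.png

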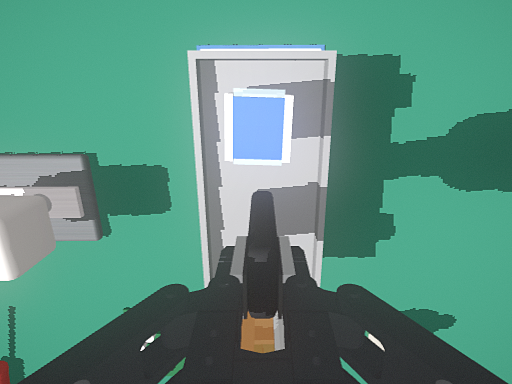

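View pics/c6.png

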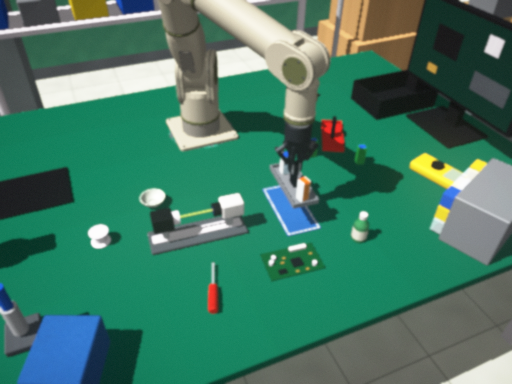

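The caddy hangs level over the mat with both cells in place. I'll lower it to TCP z≈0.0765.

Call:
jog_arm(
  increments=[
    [[0,0,0.002],[0,0,0]],
    [[-0.001,0,0.008],[0,0,0]],
    [[-0.001,0,0.016],[0,0,0]],
    [[-0.002,0,0.028],[0,0,0]],
    [[-0.002,0,0.042],[0,0,0]],
    [[-0.003,0,0.056],[0,0,0]],
    [[-0.003,0,0.068],[0,0,0]],
    [[-0.004,0,0.077],[0,0,0]],
    [[-0.004,0,0.084],[0,0,0]],
    [[-0.004,0,0.088],[0,0,0]],
    [[-0.004,0,0.09],[0,0,0]],
    [[-0.004,0,0.091],[0,0,0]],
  ],
)

```text
time_s: 8.65
tool_pos: [0.5516, 0.1215, 0.0783]
ee_rot: [0.0, 0.735, 0.678, 0.001]
contact_force: [-0.1, 0.2, -4.2]
width: 0.0132
```

```bash
python3 - <<'E'
from h import *
snap('side','s7'); go([.5515,.1218,.0765],85.5,sm(2))
E
```

```text
t 8.7 pos [0.5516 0.1215 0.0784] yaw 85.44 F [ 0.4 -0.4 -5. ] w 0.0133
shift [ 0.0003 -0.0001  0.0019] turn [ 0.1  -0.06 -0.06] dist 0.002
[[[0.000,-0.000,0.001],[0.1,-0.0,-0.0]],[[0.000,-0.000,0.002],[0.1,-0.1,-0.1]]]
```

View pics/s7.png

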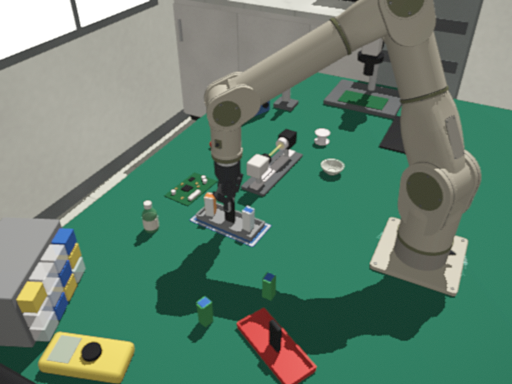

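The side view shows the caddy just above the mat, square inside its border. Next: lower 2.5 mm, then check the force.

Call:
jog_arm(
  increments=[
    [[0,0,0.001],[0,0,0]],
    [[0,0,0.0015],[0,0,0]],
    [[0,0,0.002],[0,0,0]],
    [[0,0,0.0025],[0,0,0]],
    [[0,0,0.0025],[0,0,0]],
  ],
)

```text
time_s: 9.12
tool_pos: [0.5518, 0.1215, 0.0763]
ee_rot: [0.0, 0.735, 0.678, 0.001]
contact_force: [-0.2, -1.1, -1.5]
width: 0.013
```

Call:
jog_arm(
  increments=[
    [[0,0,0.0005],[0,0,0]],
    [[0,0,0.001],[0,0,0]],
    [[0,0,0.001],[0,0,0]],
  ],
)

```text
time_s: 9.37
tool_pos: [0.5518, 0.1214, 0.0762]
ee_rot: [0.001, 0.735, 0.678, 0.001]
contact_force: [-6.0, -3.3, 9.9]
width: 0.0132
```

Call:
jog_arm(
  increments=[
    [[0,0,0],[0,0,0]],
    [[0,0,0],[0,0,0]],
    [[0,0,0],[0,0,0]],
    [[0,0,0],[0,0,0]],
    [[0,0,0],[0,0,0]],
    [[0,0,0],[0,0,0]],
  ],
  grip=0.05,
)

```text
time_s: 9.87
tool_pos: [0.5518, 0.1215, 0.0762]
ee_rot: [0.001, 0.735, 0.678, 0.001]
contact_force: [1.0, 0.1, 0.3]
width: 0.0502
```

Call:
jog_arm(
  increments=[
    [[0,0,-0.01],[0,0,0]],
    [[0,0,-0.03],[0,0,0]],
    [[0,0,-0.055],[0,0,0]],
    [[0,0,-0.08],[0,0,0]],
    [[0,0,-0.105],[0,0,0]],
    [[0,-0.01,-0.13],[0,0,0]],
    [[0,-0.02,-0.135],[0,0,0]],
    [[0,-0.02,-0.135],[0,0,0]],
  ],
)

```text
time_s: 10.53
tool_pos: [0.5313, 0.1242, 0.2138]
ee_rot: [0.002, 0.734, 0.679, 0.002]
contact_force: [0.4, -0.1, 0.0]
width: 0.0497
```

```bash
python3 - <<'E'
from h import *
snap('side','s8'); snap('scene','c8'); snap('wrist','w8');go([.5515,.1218,.2],85.5,sm(2))
E
```

```text
t 10.68 pos [0.5316 0.1225 0.2107] yaw 85.39 F [ 0.7  1.  -0.8] w 0.0502
shift [0.0009 0.0198 0.0108] turn [ 0.12  0.02 -0.11] dist 0.023
[[[0.000,0.010,0.005],[0.1,0.0,-0.1]],[[0.001,0.020,0.011],[0.1,0.0,-0.1]]]
```

View pics/w8.png

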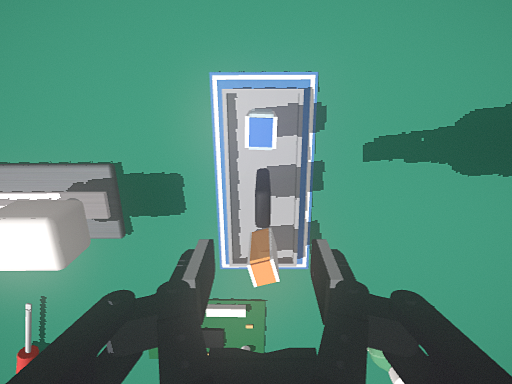

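View pics/s8.png

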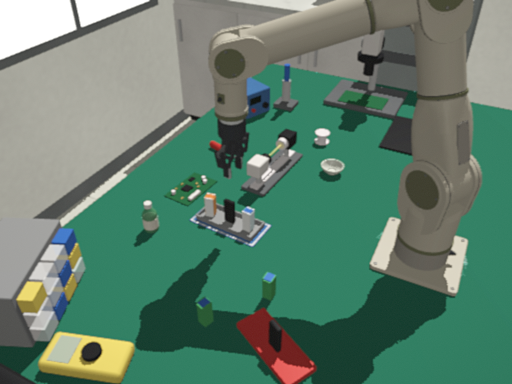

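The caddy is centred and square on the mat with both cells upright. The blue cap is at about (261,131). Next I'll measure its pose.

```bash
cat >> h.py <<'E'
def cap(im,box,z=.076):
    x0,y0,x1,y1=box
    hsv=cv2.cvtColor(im['pixels'],cv2.COLOR_RGB2HSV); m=((hsv[...,0]>100)&(hsv[...,0]<122)&(hsv[...,1]>120)&(hsv[...,2]>150)).astype(np.uint8)
    q=np.zeros_like(m); q[y0:y1,x0:x1]=m[y0:y1,x0:x1]
    c=max(cv2.findContours(q,0,2)[0],key=cv2.contourArea)
    w=np.array([ray(im,u,v,z)[:2] for u,v in c[:,0]]).astype(np.float32)
    print(cv2.boundingRect(c),cv2.minAreaRect(w))
E
python3 - <<'E'
from h import *
im=load('w8')
cv2.imwrite('pics/w8c.png',cv2.resize(im['pixels'][95:170,225:300,::-1],None,fx=8,fy=8,interpolation=cv2.INTER_CUBIC))
cap(im,(235,105,290,160))
S=load('side0'); 
def q(pts): return np.array([ray(im,(x+.5)/1,y,.016+.002)[:2] for x,y in pts])
print(q([(223,88),(305,88),(231,265),(299,265)]).round(4))
w=np.array([ray(im,*p,.002)[:2] for p in [(209,72),(318,72),(220,269),(309,269)]]);print(w.round(4),w.mean(0))
E
```

```text
(249, 118, 24, 29) ((0.4850689470767975, 0.1245306134223938), (0.018707262352108955, 0.023401273414492607), 83.62225341796875)
[[0.4477 0.0911]
 [0.4541 0.1708]
 [0.6458 0.0768]
 [0.6521 0.1571]]
[[0.4313 0.0765]
 [0.44   0.186 ]
 [0.6604 0.0592]
 [0.6691 0.1701]] [0.55019323 0.12293926]
```

View pics/w8c.png

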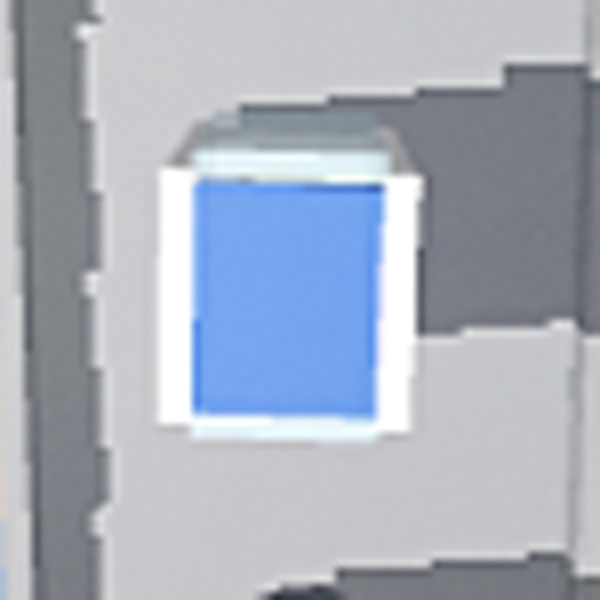

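```bash
python3 - <<'E'
from h import *
go([.485,.1245,.15],83.6,sm(6))
E
```

```text
t 10.68 pos [0.5316 0.1225 0.2107] yaw 85.39 F [ 0.7  1.  -0.8] w 0.0502
shift [-0.0018 -0.0468  0.0606] turn [0.12 0.02 1.79] dist 0.077
[[[-0.000,-0.003,0.004],[0.0,0.0,0.1]],[[-0.000,-0.012,0.016],[0.0,0.0,0.5]],[[-0.001,-0.023,0.030],[0.1,0.0,0.9]],[[-0.001,-0.035,0.045],[0.1,0.0,1.3]],[[-0.002,-0.043,0.056],[0.1,0.0,1.7]],[[-0.002,-0.047,0.061],[0.1,0.0,1.8]]]
```

Call:
jog_arm(
  increments=[
    [[0,-0.006,0.004],[0,0,0.2]],
    [[0,-0.018,0.016],[0,0,0.6]],
    [[-0.001,-0.03,0.03],[0,0,1.2]],
    [[-0.001,-0.04,0.045],[0,0,1.6]],
    [[-0.002,-0.045,0.056],[0,0,1.8]],
    [[-0.002,-0.047,0.06],[0,0,1.8]],
    [[-0.002,-0.047,0.06],[0,0,1.8]],
    [[-0.002,-0.047,0.06],[0,0,1.8]],
  ],
)

```text
time_s: 11.35
tool_pos: [0.4853, 0.1243, 0.1508]
ee_rot: [0.001, 0.746, 0.666, 0.001]
contact_force: [0.5, 0.3, 0.3]
width: 0.0499
```

```bash
python3 - <<'E'
from h import *
im=snap('wrist','w9')
cap(im,(200,120,330,330))
cv2.imwrite('pics/w9c.png',cv2.resize(im['pixels'][150:384,180:340,::-1],None,fx=2.5,fy=2.5,interpolation=cv2.INTER_CUBIC))
go([.485,.1245,.052],83.6,sm(8))
E
```

```text
(249, 196, 29, 32) ((0.48491930961608887, 0.12468491494655609), (0.01907167211174965, 0.02315816469490528), 83.65743255615234)
t 11.4 pos [0.4856 0.1244 0.1512] yaw 83.59 F [0.4 0.1 0.9] w 0.0502
shift [-0.     -0.0008  0.0992] turn [ 0.16 -0.02 -0.01] dist 0.099
[[[-0.000,-0.000,0.004],[0.0,-0.0,-0.0]],[[-0.000,-0.000,0.015],[0.0,-0.0,-0.0]],[[-0.000,-0.000,0.031],[0.0,-0.0,-0.0]],[[-0.000,-0.000,0.050],[0.1,-0.0,-0.0]],[[-0.000,-0.001,0.068],[0.1,-0.0,-0.0]],[[-0.000,-0.001,0.084],[0.1,-0.0,-0.0]],[[-0.000,-0.001,0.095],[0.2,-0.0,-0.0]],[[-0.000,-0.001,0.099],[0.2,-0.0,-0.0]]]
```

View pics/w9.png

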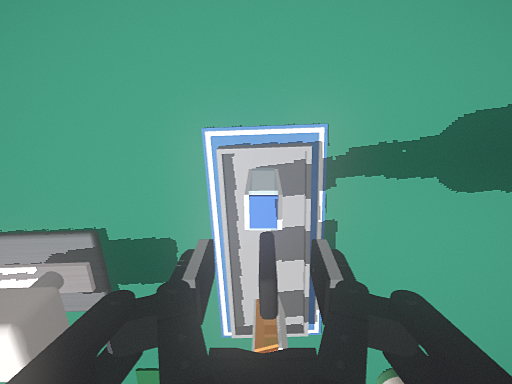

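The cap centre at (263,212) measures (0.4849, 0.1247) at 83.7°. That matches the tool pose to under 1 mm. I'll descend between the frosted sides and grip.

Call:
jog_arm(
  increments=[
    [[0,0,0.008],[0,0,0]],
    [[0,-0.001,0.024],[0,0,0]],
    [[0,-0.001,0.042],[0,0,0]],
    [[0,-0.001,0.06],[0,0,0]],
    [[0,-0.001,0.075],[0,0,0]],
    [[0,-0.001,0.088],[0,0,0]],
    [[0,-0.001,0.096],[0,0,0]],
    [[0,-0.001,0.099],[0,0,0]],
    [[0,-0.001,0.099],[0,0,0]],
    [[0,-0.001,0.099],[0,0,0]],
  ],
)

```text
time_s: 12.23
tool_pos: [0.4852, 0.1248, 0.0526]
ee_rot: [0.001, 0.746, 0.666, 0.001]
contact_force: [-0.2, 0.4, 0.9]
width: 0.0501
```

Call:
jog_arm(
  increments=[
    [[0,0,0],[0,0,0]],
    [[0,0,0],[0,0,0]],
    [[0,0,0],[0,0,0]],
    [[0,0,0],[0,0,0]],
    [[0,0,0],[0,0,0]],
    [[0,0,0],[0,0,0]],
  ],
  grip=0.015,
  newtons=30,
)

```text
time_s: 12.73
tool_pos: [0.4859, 0.1249, 0.0535]
ee_rot: [0.002, 0.746, 0.666, 0.002]
contact_force: [-0.3, -0.5, 6.6]
width: 0.0257
```

```bash
python3 - <<'E'
from h import *
im=snap('wrist','w10');snap('side','s10')
go([.485,.1245,.052],83.6,sm(8))
E
```

```text
t 12.83 pos [0.4859 0.1249 0.0535] yaw 83.58 F [-2.   0.1  5.8] w 0.0255
shift [-0.0005 -0.0009  0.0015] turn [ 0.28 -0.05 -0.02] dist 0.002
[[[-0.000,-0.000,0.000],[0.0,-0.0,-0.0]],[[-0.000,-0.000,0.000],[0.0,-0.0,-0.0]],[[-0.000,-0.000,0.000],[0.1,-0.0,-0.0]],[[-0.000,-0.000,0.001],[0.1,-0.0,-0.0]],[[-0.000,-0.001,0.001],[0.2,-0.0,-0.0]],[[-0.000,-0.001,0.001],[0.2,-0.0,-0.0]],[[-0.000,-0.001,0.001],[0.3,-0.0,-0.0]],[[-0.000,-0.001,0.001],[0.3,-0.0,-0.0]]]
```

View pics/w10.png

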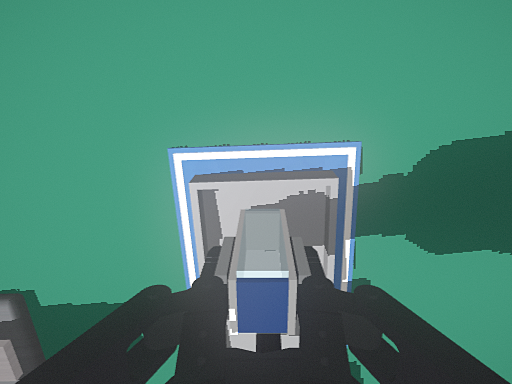

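Call:
jog_arm(
  increments=[
    [[0,0,-0.002],[0,0,0]],
    [[0,0,-0.007],[0,0,0]],
    [[0,0,-0.015],[0,0,0]],
    [[0,0,-0.027],[0,0,0]],
    [[0,0,-0.043],[0,0,0]],
    [[0,0,-0.062],[0,0,0]],
    [[0,0,-0.082],[0,0,0]],
    [[0,0,-0.102],[0,0,0]],
    [[0,0,-0.12],[0,0,0]],
    [[0,0,-0.133],[0,0,0]],
    [[0,0,-0.14],[0,0,0]],
    [[0,0,-0.142],[0,0,0]],
  ],
)

```text
time_s: 13.83
tool_pos: [0.4857, 0.1249, 0.1968]
ee_rot: [0.002, 0.746, 0.666, 0.003]
contact_force: [-0.1, -0.2, -1.2]
width: 0.0261
```

```bash
python3 - <<'E'
from h import *
im=snap('wrist','w11');snap('side','s11')
go([.52,-.03,.2],40,sm(12))
print(cur()[2]['q'])
E
```

```text
t 13.93 pos [0.4851 0.1247 0.1953] yaw 83.57 F [ 0.2 -0.4 -1. ] w 0.0255
shift [-0.1498  0.052  -0.0045] turn [ 0.25 -0.14 43.57] dist 0.159
[[[-0.003,0.001,-0.000],[0.0,-0.0,0.9]],[[-0.011,0.004,-0.000],[0.0,-0.0,3.2]],[[-0.023,0.008,-0.001],[0.0,-0.0,6.8]],[[-0.039,0.013,-0.001],[0.1,-0.0,11.3]],[[-0.056,0.020,-0.002],[0.1,-0.1,16.4]],[[-0.075,0.026,-0.002],[0.1,-0.1,21.8]],[[-0.093,0.032,-0.003],[0.2,-0.1,27.2]],[[-0.111,0.039,-0.003],[0.2,-0.1,32.3]],[[-0.126,0.044,-0.004],[0.2,-0.1,36.8]],[[-0.139,0.048,-0.004],[0.2,-0.1,40.3]],[[-0.147,0.051,-0.004],[0.2,-0.1,42.7]],[[-0.150,0.052,-0.004],[0.3,-0.1,43.6]]]
[ 0.59149909  0.22939401 -1.03088176  1.82182694  0.21270755  1.20344542
  0.95447183]
```

View pics/s11.png

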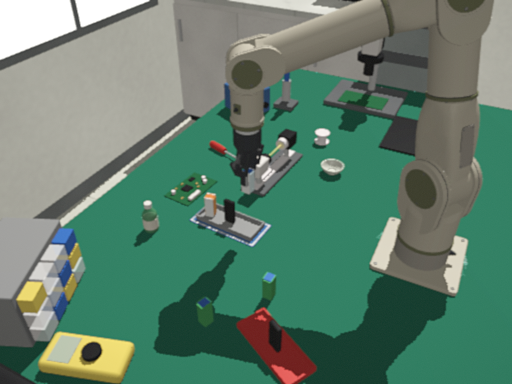

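View pics/w11.png

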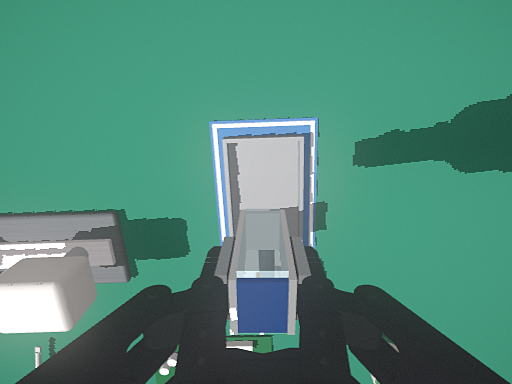

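The cell is out in the gripper, upright, and sits as it did in the grasp. The caddy is on the mat with the amber cell standing. Next I'll swing toward the bench while turning.

Call:
jog_arm(
  increments=[
    [[-0.003,0.001,0],[0,0,1]],
    [[-0.011,0.004,-0.002],[0,0,3.5]],
    [[-0.023,0.008,-0.006],[0,0,7]],
    [[-0.039,0.013,-0.01],[0,0,11.5]],
    [[-0.056,0.02,-0.015],[0,0,16.5]],
    [[-0.075,0.026,-0.02],[0,0,22]],
    [[-0.093,0.032,-0.024],[0.1,0,27]],
    [[-0.111,0.039,-0.027],[0.2,0,32]],
    [[-0.126,0.044,-0.029],[0.2,0,37]],
    [[-0.139,0.048,-0.03],[0.2,-0.1,41]],
    [[-0.147,0.051,-0.03],[0.2,-0.1,43]],
    [[-0.15,0.052,-0.03],[0.2,-0.1,44]],
  ],
)

```text
time_s: 14.93
tool_pos: [0.5198, -0.0322, 0.2249]
ee_rot: [-0.0, 0.942, 0.336, 0.0]
contact_force: [-0.2, -0.3, -1.5]
width: 0.0254
```

```bash
python3 - <<'E'
from h import *
im=snap('wrist','w12')
go([.5513,-.189,.22],-4.5,sm(12))
E
```

```text
t 14.98 pos [ 0.5198 -0.0317  0.225 ] yaw 39.34 F [ 0.3 -1.2 -0.7] w 0.026
shift [-0.0753  0.1416  0.0049] turn [-1.000e-02 -2.000e-02  4.384e+01] dist 0.16
[[[-0.001,0.003,0.000],[-0.0,-0.0,0.9]],[[-0.006,0.010,0.000],[-0.0,-0.0,3.2]],[[-0.012,0.022,0.001],[-0.0,-0.0,6.9]],[[-0.020,0.037,0.001],[-0.0,-0.0,11.4]],[[-0.028,0.053,0.002],[-0.0,-0.0,16.5]],[[-0.038,0.071,0.002],[-0.0,-0.0,21.9]],[[-0.047,0.088,0.003],[-0.0,-0.0,27.3]],[[-0.056,0.105,0.004],[-0.0,-0.0,32.5]],[[-0.064,0.119,0.004],[-0.0,-0.0,37.0]],[[-0.070,0.131,0.005],[-0.0,-0.0,40.6]],[[-0.074,0.139,0.005],[-0.0,-0.0,43.0]],[[-0.075,0.142,0.005],[-0.0,-0.0,43.8]]]
```

View pics/w12.png

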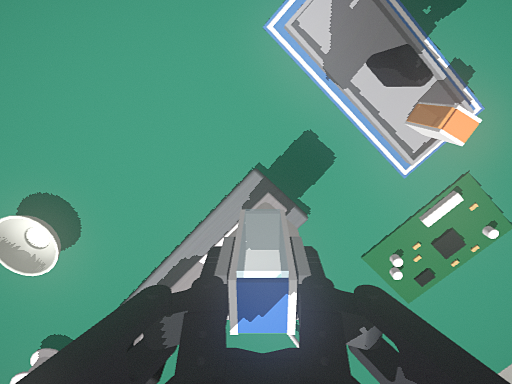

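Call:
jog_arm(
  increments=[
    [[-0.001,0.003,0],[0,0,1]],
    [[-0.006,0.01,0],[0,0,3.5]],
    [[-0.012,0.022,0],[0,0,7]],
    [[-0.02,0.037,0],[0,0,11.5]],
    [[-0.028,0.053,0],[0,0,16.5]],
    [[-0.038,0.071,0],[0,0,22]],
    [[-0.047,0.088,0],[0,0,27]],
    [[-0.056,0.105,0],[0,0,32]],
    [[-0.064,0.119,0],[0,0,37]],
    [[-0.07,0.131,0],[0,0,41]],
    [[-0.074,0.139,0],[0,0,43]],
    [[-0.075,0.142,0],[0,0,43.8]],
  ],
)

```text
time_s: 15.98
tool_pos: [0.5518, -0.19, 0.2245]
ee_rot: [-0.0, 0.999, -0.04, -0.0]
contact_force: [-0.5, 1.6, -1.0]
width: 0.0256
```

```bash
python3 - <<'E'
from h import *
im=snap('wrist','w13');snap('scene','c13');snap('side','s13')
go([.5513,-.189,.22],-4.5,sm(12))
E
```

```text
t 16.13 pos [ 0.5519 -0.188   0.2248] yaw -4.31 F [ 0.5  0.5 -0.2] w 0.0254
shift [-0.0005  0.001   0.0048] turn [-0.06  0.    0.19] dist 0.005
[[[-0.000,0.000,0.000],[-0.0,0.0,0.0]],[[-0.000,0.000,0.000],[-0.0,0.0,0.0]],[[-0.000,0.000,0.001],[-0.0,0.0,0.0]],[[-0.000,0.000,0.001],[-0.0,0.0,0.1]],[[-0.000,0.000,0.002],[-0.0,0.0,0.1]],[[-0.000,0.001,0.002],[-0.0,0.0,0.1]],[[-0.000,0.001,0.003],[-0.0,0.0,0.1]],[[-0.000,0.001,0.004],[-0.0,0.0,0.1]],[[-0.000,0.001,0.004],[-0.0,0.0,0.2]],[[-0.000,0.001,0.004],[-0.1,0.0,0.2]],[[-0.001,0.001,0.005],[-0.1,0.0,0.2]],[[-0.001,0.001,0.005],[-0.1,0.0,0.2]]]
```

View pics/w13.png

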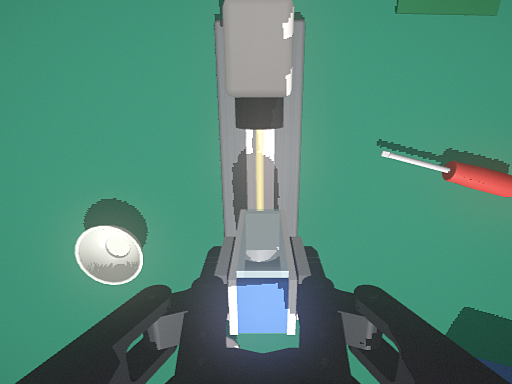

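View pics/c13.png

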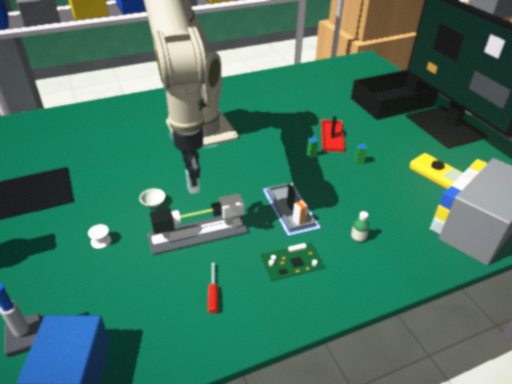

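View pics/s13.png

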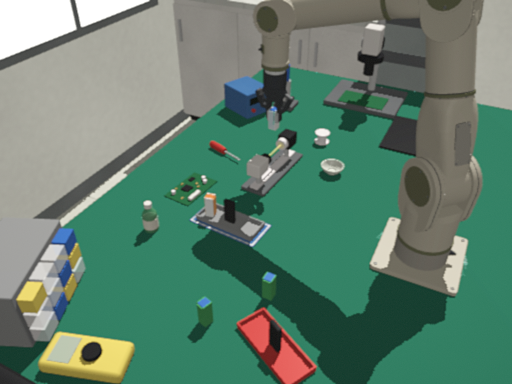

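The wrist view looks straight down the bench, with the beam vertical at x≈260 from (260,130) to the cell. The base edges run from (220,20) to (226,225) and from (303,20) to (298,225). I'll refine the axis from these.

```bash
python3 - <<'E'
from h import *
im=load('w13')
hsv=cv2.cvtColor(im['pixels'],cv2.COLOR_RGB2HSV)
pts=[]
for v in range(134,206,3):
    row=im['pixels'][v,248:275].astype(int); yel=(row[:,0]+row[:,1])/2-row[:,2]; x=np.arange(248,275); y=np.clip(yel-40,0,None); pts.append(((y*x).sum()/max(y.sum(),1),v))
print(np.round(pts[::4],1).tolist())
w=np.array([ray(im,*p,.085)[:2] for p in pts]); k=np.polyfit(w[:,1],w[:,0],1); print('x at y=-.189',np.polyval(k,-.189),'dir',np.rad2deg(np.arctan2(1,k[0])), w[[0,-1]])
print('lens front',ray(im,260,130,.085), 'lens top',ray(im,260,127,.1))
cv2.imwrite('pics/w13c.png',cv2.resize(im['pixels'][90:240,190:330,::-1],None,fx=4,fy=4,interpolation=cv2.INTER_CUBIC))
# base edges at z=.018
for a,b in (((216,22),(225,220)),((304,22),(299,220))):
    A,B=ray(im,*a,.018)[:2],ray(im,*b,.018)[:2]; print(A,B,np.rad2deg(np.arctan2(*(A-B)[::-1])))
E
```

```text
[[257.4, 134.0], [257.7, 146.0], [259.0, 158.0], [259.1, 170.0], [259.4, 182.0], [259.5, 194.0]]
x at y=-.189 0.5495235287903034 dir 87.19969929935085 [[ 0.55151149 -0.1450777 ]
 [ 0.5483021  -0.20752915]]
lens front [ 0.55400351 -0.14191279  0.085     ] lens top [ 0.55447058 -0.13764947  0.1       ]
[ 0.5191431  -0.04557409] [ 0.50353241 -0.25106041] 85.65561440951669
[ 0.60286397 -0.05219074] [ 0.58981321 -0.25781419] 86.36835286439236
```

View pics/w13c.png

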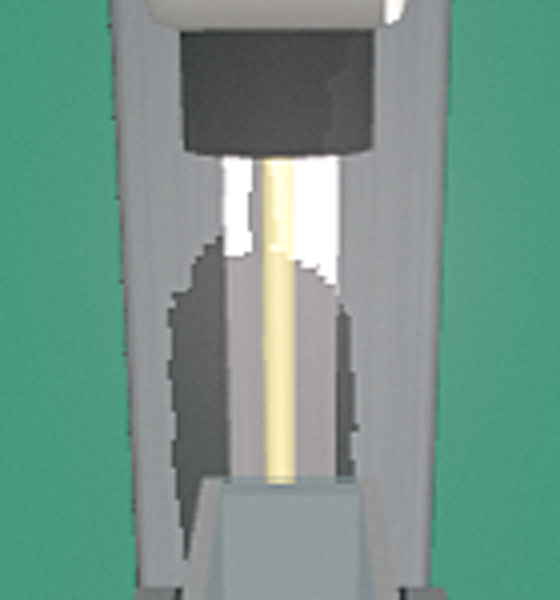

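The path axis passes x≈0.5506 at y≈−0.190, with direction ≈86°. I'll now lower the cell straight down to TCP (0.5507, −0.191, 0.0975), yaw −4.

Call:
jog_arm(
  increments=[
    [[0,0.001,0.004],[0,0,0]],
    [[0,0.002,0.012],[0,0,0]],
    [[-0.001,0.003,0.022],[0,0,-0.2]],
    [[-0.001,0.003,0.034],[0,0,-0.3]],
    [[-0.001,0.003,0.047],[0,0,-0.3]],
    [[-0.001,0.003,0.06],[0,0,-0.3]],
    [[-0.001,0.003,0.072],[0,0,-0.3]],
    [[-0.001,0.003,0.082],[0,0,-0.3]],
    [[-0.001,0.003,0.09],[0,0,-0.3]],
    [[-0.001,0.003,0.096],[0,0,-0.3]],
    [[-0.001,0.003,0.099],[0,0,-0.3]],
    [[-0.001,0.003,0.1],[0,0,-0.3]],
  ],
)

```text
time_s: 17.13
tool_pos: [0.5506, -0.1908, 0.1244]
ee_rot: [-0.001, 0.999, -0.035, -0.0]
contact_force: [0.1, 0.1, -1.0]
width: 0.0254
```

```bash
python3 - <<'E'
from h import *
snap('scene','c14');snap('side','s14')
go([.5507,-.191,.0975],-4,sm(5))
E
```

```text
t 17.23 pos [ 0.5509 -0.1908  0.125 ] yaw -4.0 F [ 0.5 -0.4 -1.7] w 0.0254
shift [-0.0002  0.0002  0.0275] turn [-0.05 -0.02 -0.  ] dist 0.028
[[[-0.000,0.000,0.003],[-0.0,-0.0,-0.0]],[[-0.000,0.000,0.010],[-0.0,-0.0,-0.0]],[[-0.000,0.000,0.018],[-0.0,-0.0,-0.0]],[[-0.000,0.000,0.025],[-0.0,-0.0,-0.0]],[[-0.000,0.000,0.028],[-0.1,-0.0,-0.0]]]
```

View pics/c14.png

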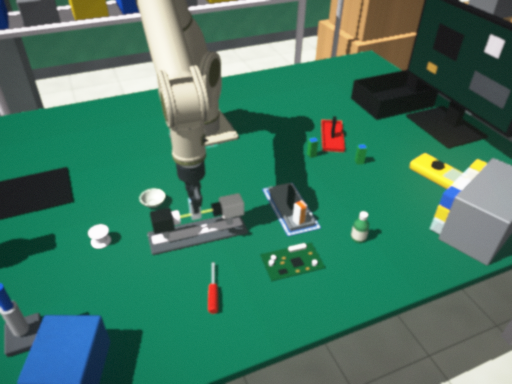

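The cell is entering the gap between lamp and lens, clear of both. Now the last 27.5 mm.

Call:
jog_arm(
  increments=[
    [[0,0,0.003],[0,0,0]],
    [[0,0,0.008],[0,0,0]],
    [[0,0,0.014],[0,0,0]],
    [[0,0,0.02],[0,0,0]],
    [[0,0,0.025],[0,0,0]],
    [[0,0,0.027],[0,0,0]],
    [[0,0,0.0275],[0,0,0]],
    [[0,0,0.0275],[0,0,0]],
    [[0,0,0.0275],[0,0,0]],
    [[0,0,0.0275],[0,0,0]],
  ],
)

```text
time_s: 18.07
tool_pos: [0.5511, -0.1908, 0.0979]
ee_rot: [-0.0, 0.999, -0.035, 0.0]
contact_force: [-0.7, 0.4, -0.1]
width: 0.0254
```

```bash
python3 - <<'E'
from h import *
def crop(tag,x,y,w,h,k):
    i=load(tag)['pixels'][y:y+h,x:x+w,::-1]; cv2.imwrite(f'pics/{tag}_c.png',cv2.resize(i,None,fx=k,fy=k,interpolation=cv2.INTER_CUBIC))
snap('scene','c15');snap('side','s15');snap('wrist','w15')
crop('c15',140,170,125,85,6);crop('s15',180,110,130,140,4)
go([.5507,-.191,.0975],-4,sm(5))
for t in('c15','s15'):
    print(proj(load(t),[[.5507,-.190,.085],[.5507,-.19,.12],[.5507,-.19,.05]]).round(1).tolist())
E
```

```text
t 18.22 pos [ 0.551  -0.1909  0.0977] yaw -4.01 F [-0.1  0.9 -0.3] w 0.0255
shift [-0.0003  0.0002  0.0002] turn [-0.05 -0.04 -0.01] dist 0.0
[[[-0.000,0.000,0.000],[-0.0,-0.0,-0.0]],[[-0.000,0.000,0.000],[-0.0,-0.0,-0.0]],[[-0.000,0.000,0.000],[-0.0,-0.0,-0.0]],[[-0.000,0.000,0.000],[-0.0,-0.0,-0.0]],[[-0.000,0.000,0.000],[-0.0,-0.0,-0.0]]]
[[195.1, 213.2], [194.2, 204.2], [196.0, 221.9]]
[[273.5, 151.2], [273.7, 142.4], [273.3, 159.7]]
```

View pics/c15_c.png

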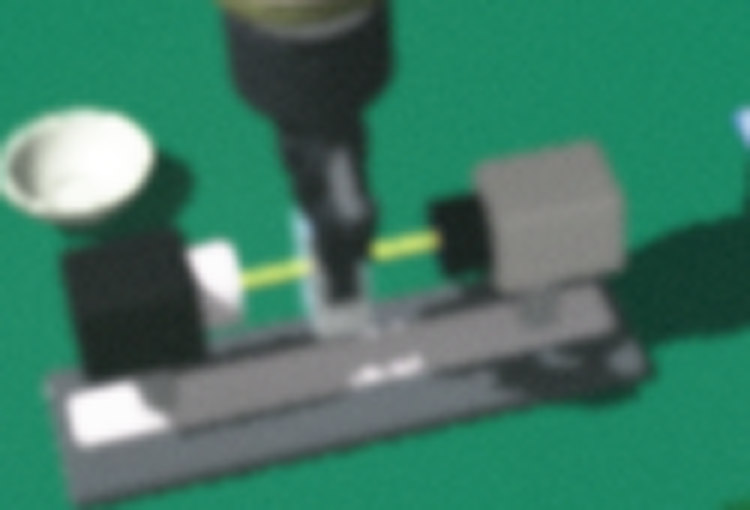

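View pics/s15_c.png

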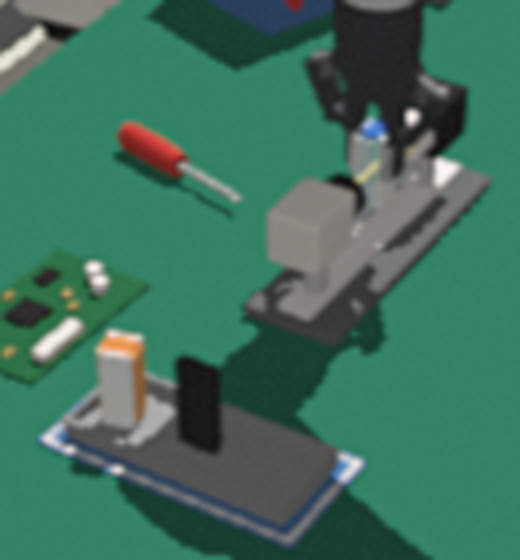

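View pics/w15.png

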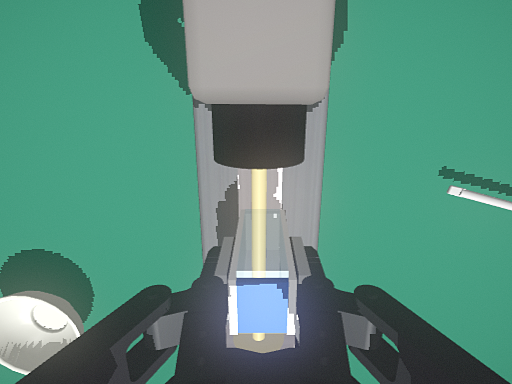

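```bash
python3 - <<'E'
from h import *
im=load('w15')
a=np.deg2rad(-4);ux=np.array([np.cos(a),np.sin(a),0]); p,_,_=cur()
print('tcp',proj(im,[[p[0],p[1],.085],[*(p+.03*np.array([0.07,1,0]))[:2],.085]]))
for v in (172,185,205): 
    row=im['pixels'][v,244:280].astype(int); print(v,''.join('%4d'%k for k in (row[:,0]-row[:,2])), end='\n')
for u,v in((260,172),(260,185),(259.5,205),(259,225)): print(u,v,ray(im,u,v,.085).round(4))
cv2.imwrite('pics/w15c.png',cv2.resize(im['pixels'][160:350,215:315,::-1],None,fx=3,fy=3,interpolation=cv2.INTER_CUBIC))
E
```

```text
tcp [[261.26409124 260.44915641]
 [261.26334829 204.2392141 ]]
172    5   5   6   6   5   4   4  33  60  60  62  62  64  64  56  58  62  65  64  62  62  62  45   0   4   6   6   6   4   6   5   5   5   6   6   0
185    6   5   5   6   6   5   4  27  61  61  61  62  64  61  57  54  60  64  64  62  60  61  46   0   5   6   6   6   6   6   5   5   7   5   6   0
205    7   6   7   7   6   4   3  23  60  60  60  64  64  62  53  51  59  64  64  63  63  56  31   2   6   7   6   7   6   6   7   8   6   7   6   7
260 172 [ 0.5536 -0.1453  0.085 ]
260 185 [ 0.5532 -0.1514  0.085 ]
259.5 205 [ 0.5523 -0.1612  0.085 ]
259 225 [ 0.5513 -0.1714  0.085 ]
```

View pics/w15c.png

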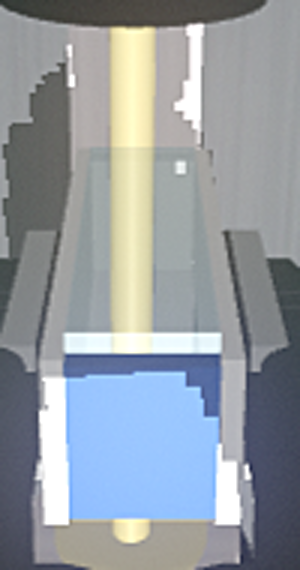

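The beam passes through the cell parallel to it. It sits about 4 px (column 258.7 against the cell's 262.6), or roughly 1.6 mm, to the −x side of the cell's middle. I'll correct that by −1.5 mm and look again.

Call:
jog_arm(
  increments=[
    [[-0.001,0,0],[0,0,0]],
    [[-0.0015,0,0],[0,0,0]],
    [[-0.0015,0,0],[0,0,0]],
    [[-0.0015,0,0],[0,0,0]],
    [[-0.0015,0,0],[0,0,0]],
    [[-0.0015,0,0],[0,0,0]],
  ],
)

```text
time_s: 18.72
tool_pos: [0.5495, -0.1907, 0.0978]
ee_rot: [-0.0, 0.999, -0.035, 0.0]
contact_force: [-0.4, -0.7, -0.9]
width: 0.0256
```

```bash
python3 - <<'E'
from h import *
im=snap('wrist','w16');snap('side','s16')
cv2.imwrite('pics/w16c.png',cv2.resize(im['pixels'][160:350,215:315,::-1],None,fx=3,fy=3,interpolation=cv2.INTER_CUBIC))
s=load('s16')
cv2.imwrite('pics/s16c.png',cv2.resize(s['pixels'][125:195,230:310,::-1],None,fx=7,fy=7,interpolation=cv2.INTER_CUBIC))
go([.5507,-.191,.0975],-4,sm(1))
print(np.abs(cur()[2]['dq']).max())
print('cell outline expected side px',proj(s,[[.55,-.19,z] for z in (.05,.085,.12)]).round(1).tolist(), 'beam at lens',proj(s,[[.5535,-.142,.085]]))
E
```

```text
t 18.82 pos [ 0.5495 -0.1908  0.0977] yaw -4.01 F [ 0.3 -0.2 -0.7] w 0.0257
shift [0.0012 0.0002 0.0002] turn [-0.04 -0.04 -0.01] dist 0.001
[[[0.001,0.000,0.000],[-0.0,-0.0,-0.0]]]
0.002662546484111252
cell outline expected side px [[273.5, 159.8], [273.7, 151.2], [273.9, 142.5]] beam at lens [[266.72573177 157.75715732]]
```

View pics/w16c.png

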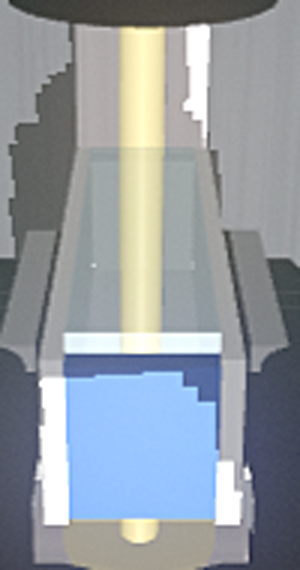

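View pics/s16c.png

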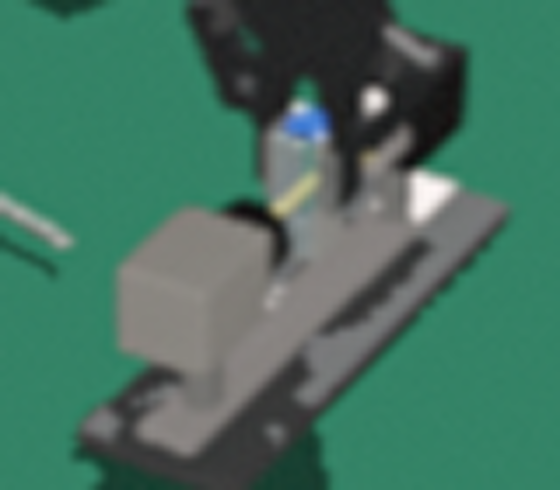

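The beam now runs within about 1 mm of the window's middle (column 141 against 143 in the 3× crop). The cap centre is at the expected height in the side view, and the arm is still. Signing off.

```bash
python3 - <<'E'
from h import *
print(r.sign_off())
E
```

```text
the job is handed in; nothing more can be done
None
```

I carried the caddy by its handle to the blue mat, set it down and let go. I then took out the clear cell by its frosted sides and handed the job in at 18.8 s, with the cell held still in the light bench gap. The sign-off gives no verdict, so the figures below are my own measurements.

**Caddy:**
- I didn't compute an exact final offset. My corner readings put it about 1–2 mm from the mat's centre and nearly parallel to it.
- The last side view that takes it in, about 0.6 s before sign-off, shows the amber cell standing in it.

**Clear cell:**
- **Across the path:** the last wrist image has the beam running through the windows parallel to the cell. It is within about 1 mm of the window's middle, after a 1.5 mm correction.
- **Height and distance along the path:** the cell should be at about 85 mm, and the side view agrees. My estimates of the gap's middle varied by about 3 mm, against the 20 mm allowed.
- **Grip:** the opening was 25.7 mm at a 30 N setting, and the arm was nearly motionless.

**Disagreements:** estimates of the light path's direction ranged from 84° to 87°. I used 86°, and all of them are inside the 0.15 rad allowed.

No check failed, and no force reading suggested a bump.

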